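Build up two machine-foot sets on the pin fixtures

ROBOT

A 6-joint arm with a two-finger parallel gripper is mounted at the origin on the work surface. World frame = base frame: x ahead of the robot, y to its left, z up, the work surface at z = 0. Lengths are in m, angles in rad, forces in N, time in s.
With the tool pointing down it reaches from about 0.275 to 0.75 m from the base axis. Payload 10.2 kg.
Tool frame: the origin (TCP) lies midway between the tips of the shut fingers; the grasp point (between the pads) lies 19 mm behind it (r.grip_point_offset is the distance from the TCP to the grasp point, in m); z points along the fingers, y is the direction in which the jaws open and shut (so a half turn about z gives the same grasp; the last joint's range is limited). The gripper opens to 85 mm and grips with 20 to 120 N. Pads are 22 mm wide; open, the fingers measure 114 mm over their backs; the gripper's body (76 mm by 85 mm) begins 54 mm behind the grasp point. The pads swing forward as they close: fully open they stand 13 mm farther back than shut.
Start: joints at [0.975, 0.313, 1.498, -0, 1.331, -0.223], TCP at [0.191, 0.489, 0.231] pointing down, gripper open.
Joint ranges: [-2.94, 2.94], [-0.97, 2.17], [0.19, 2.56], [-1.23, 4.37], [0.02, 3.11], [-2.88, 2.88]. Speed limits (rad/s): [2.39, 2.39, 3.01, 3.14, 3.14, 3.14].

INTERFACE

Orientations are given as a rotation vector (axis times angle).
In Python, from station import r gives the robot as it stands.
- The arm moves only by the tool carry_out, never from a script. Its argument "plan" is a list that holds one entry, the list of rows, each a list of 5 numbers: the shift along the tool's x, y, z in mm, then the turn about the tool's z in degrees, then the opening, from 0 (shut) to 1 (fully open). In form: [[[x, y, z, turn, hand], ...]]. A call has 1 to 8 rows; each row is the pose to reach, as a shift and turn from the pose commanded when the call began, along the tool's axes at that moment; what a row does not reach only later rows make up. A row lasts 1/10 s, in which the tool goes at most 50 mm and 8.59 degrees, less where a joint would pass 70% of its speed; a pose out of reach is approached as far as the arm can. A call with a gripper value outside its range is refused whole. The fingers move at their own pace and stop on an object; "newtons" is the grip in N (left out, the last holds). Time passes only in rows, so rows that repeat a pose let the fingers close. It gives the time, the measured TCP pose, the force and the opening at its end, in the units of the state.
- r.sense(): the state, without advancing time (a new reading comes with each control period).
- r.snapshot(name): name is "scene" or "top" or "wrist"; returns a dict with "frame" (480x640x3 uint8, red, green, blue), "mtx" (3x3 intrinsics, pixels), "T" (4x4, takes a point from camera to world coordinates). Camera axes: x right, y down, z forward; pixel columns grow to the right and rows downward; lengths in m; the calibration is good to about 2 mm. The wrist camera is an equidistant fisheye: a pixel r from the principal point sees the ray r / f radians off the axis. A picture is of the moment at which its call begins. There is no depth.
- r.job_done(): hands the job in, once; it reports no verdict.
Trained networks look in the newest picture that a camera, given by its name, has taken for a name from the list of things; names that differ only in an ending like _2 or _b are one class to them, and where a whole thing is asked for, a point or a joint stands for the part that bears it (a point fixed in the world has none). Each returns a list of dicts, best first, with "conf" (0 to 1); they miss things now and then, are a little off and sometimes report something else, mostly with a low value. They report only what shows in the picture. A call takes as long as a camera call. They do not tell look-alikes from the thing itself.
- r.recognise(camera, target): "point" ([row, column] as shares, 0 to 1, of the picture: columns of its width, rows of its height, amid what is visible of it).
- r.trace(camera, target): "pixels" (480x640 bool, what is visible of it) and "point" ([row, column] as shares, 0 to 1, of the picture: columns of its width, rows of its height, amid what is visible of it).
The state is a dict: "time_s": time; "joint_positions": joint angles; "joint_velocities": joint speeds; "joint_efforts": joint torques, N m; "tool_pos": TCP position; "orientation": TCP orientation; "contact_force": force on the tool from outside, world axes, zero at the start; "ft_torque": the same for the moment, N m; "gripper_width": finger opening in m.
Only numpy, scipy, OpenCV 4.12 (cv2) and the standard library are available. Lean on these libraries where they do the work, as an engineer would, in place of code of your own. Each camera call takes 0.05 s, during which the arm holds its last target. There are 200 camera calls.

TASK

Build up two machine-foot sets on the pins of the two fixtures. On the green fixture stack, from the bottom up, the steel flange, the black rubber pad and the red cap; on the yellow fixture the white sleeve and then the blue cap. Every part must go over its pin and sit flat, fully down on what is below it, and be let go; leave the flask and the tape roll where they are.

Things in the scene. Friction and masses are not known exactly. Their poses are not given: they have to be found in the camera images.
- green_fixture: Green square base plate 90 x 90 mm, 12 mm thick, bolted to the table. In its middle a round steel boss 36 mm across rises 10 mm (its flat top, the seat, is 22 mm above the table), and from that a steel pin of 14 mm diameter stands up another 40 mm, its last 8 mm tapering to 6 mm (pin top 62 mm above the table). Origin: centre of the base plate's underside on the table, z up, under the pin.
- yellow_fixture: Yellow square base plate 90 x 90 mm, 12 mm thick, bolted to the table. In its middle a round steel boss 36 mm across rises 10 mm (its flat top, the seat, is 22 mm above the table), and from that a steel pin of 14 mm diameter stands up another 40 mm, its last 8 mm tapering to 6 mm (pin top 62 mm above the table). Origin: centre of the base plate's underside on the table, z up, under the pin.
- steel_flange: Bright steel disc, 64 mm diameter, 12 mm thick, with a ring of six small dark dots on top and a 24 mm hole right through its middle. About 250 g. Origin: centre of its underside, z up. Round, so its yaw does not matter; gripped across its outside from above. Starts flat on the table, same way up as it is fitted.
- rubber_pad: Black rubber ring, 54 mm diameter, 18 mm high, with a 24 mm hole right through its middle. About 50 g. Does not squash noticeably. Origin: centre of its underside, z up. Round, so its yaw does not matter; gripped across its outside from above. Starts flat on the table, same way up as it is fitted.
- red_cap: Red plastic cap, 40 mm diameter, 24 mm high, with low ribs down its side and a raised 1.5 mm disc on its closed top; its underside has a blind hole 24 mm across and 16 mm deep that goes over the pin. Smooth wall 8 mm. About 40 g. Origin: centre of its underside, z up. Round, so its yaw does not matter; gripped across its outside from above. Starts flat on the table, same way up as it is fitted.
- white_sleeve: White plastic sleeve, 46 mm diameter, 30 mm high, with a 24 mm hole right through its middle. About 50 g. Origin: centre of its underside, z up. Round, so its yaw does not matter; gripped across its outside from above. Starts flat on the table, same way up as it is fitted.
- blue_cap: Blue plastic cap, 40 mm diameter, 24 mm high, with low ribs down its side and a raised 1.5 mm disc on its closed top; its underside has a blind hole 24 mm across and 16 mm deep that goes over the pin. Smooth wall 8 mm. About 40 g. Origin: centre of its underside, z up. Round, so its yaw does not matter; gripped across its outside from above. Starts flat on the table, same way up as it is fitted.
- flask: Bystander: purple drinking flask with a black lid, 64 mm diameter, 170 mm tall, standing loose. Origin: centre of its underside.
- tape_roll: Bystander: brown roll of packing tape lying flat, 100 mm diameter, 48 mm high, loose. Origin: centre of its underside. (A further bystander, a blue tray of brackets 60 mm high, is fixed to the table beyond the fixtures, from x = 0.78 m on.)
Not all that is in view belongs to the job. Several things have the shape of the white_sleeve; the one meant has the colours described above.

How it is judged:
By the outcome, as a careful person would: the job done as asked, in the order asked, and still so for the second after the job is handed in, with the robot touching nothing.
It also fails if it takes over 104 s, if anything falls off the work surface, if the arm or the gripper's body presses on something with over 40 N, if the wrist force passes 120 N, or if a joint passes its speed limit or range.

## Working session

There is one attempt and no reset: what is moved stays moved. The work goes in short steps, Python scripts to look and compute and a tool call to move; the robot and the scene stay as the last step left them, time stands still between calls to the robot, and variables do not carry over. Pictures are saved under pics/ and viewed, on a budget of 14 in all, crops included, one or two more only if the job needs it, and the job is handed in when it is done.

Besides the shell and the picture viewer there is one more tool, called after "Call:" by a JSON object that holds its "op" and its "data", one argument or row to a line. carry_out: Moves the arm, as the interface text tells. Its arguments: {"type":"object","properties":{"plan":{"type":"array"},"newtons":{"type":"number"}},"required":["plan"]}

```bash
ls; mkdir -p pics; cat > h.py <<'E'
import numpy as np, cv2
from station import r
def snap(cam,name=None):
    s=r.snapshot(cam)
    if name: cv2.imwrite(f'pics/{name}.png',s['frame'][:,:,::-1])
    return s
def ray(s,u,v,fish=False):
    K=s['mtx'];x=(u-K[0,2])/K[0,0];y=(v-K[1,2])/K[1,1]
    if fish:
        th=np.hypot(x,y);d=np.array([np.sin(th)*x/max(th,1e-9),np.sin(th)*y/max(th,1e-9),np.cos(th)])
    else: d=np.array([x,y,1])
    return s['T'][:3,3],s['T'][:3,:3]@d
def at(s,u,v,z,fish=False):
    o,d=ray(s,u,v,fish);return o+d*(z-o[2])/d[2]
def proj(s,P,fish=False):
    T=s['T'];p=T[:3,:3].T@(np.asarray(P)-T[:3,3]);K=s['mtx']
    if fish:
        rr=np.hypot(p[0],p[1]);th=np.arctan2(rr,p[2]);a=p[:2]/max(rr,1e-9)*th
    else: a=p[:2]/p[2]
    return np.array([K[0,0]*a[0]+K[0,2],K[1,1]*a[1]+K[1,2]])
E
python3 - <<'E'
from h import *
print(r.sense(), r.grip_point_offset)
H=dict(green_fixture=.012,yellow_fixture=.012,steel_flange=.012,rubber_pad=.018,red_cap=.024,white_sleeve=.03,blue_cap=.024,flask=.17,tape_roll=.048)
for c in ('top','scene'):
    s=snap(c,c+'0'); print(c,s['mtx'].round(1).tolist(),s['T'].round(3).tolist())
    for n,h in H.items():
        for d in r.recognise(c,n):
            v,u=d['point'][0]*480,d['point'][1]*640
            print(c,n,round(d['conf'],2),(round(u),round(v)),at(s,u,v,h if c=='top' else h/2).round(3))
E
```

```text
pics
{'time_s': 0.0, 'joint_positions': array([ 9.74610300e-01,  3.13449515e-01,  1.49845317e+00, -1.29065886e-05,
        1.33101417e+00, -2.23411596e-01]), 'joint_velocities': array([-1.42809878e-05,  8.78969654e-04, -1.73149742e-03, -5.22781774e-05,
        1.38686166e-03,  8.80718523e-04]), 'joint_efforts': array([-5.42326707e-04, -4.12247837e+01, -2.59748071e+01, -1.81944720e-04,
        3.99039403e-03,  2.33872680e-05]), 'tool_pos': array([0.19107151, 0.48870858, 0.23072928]), 'orientation': array([-5.82067732e-01, -3.08667384e+00,  1.91535729e-03]), 'contact_force': array([ 0.09001073, -0.51996062,  0.53390533]), 'ft_torque': array([ 0.00654746,  0.01254586, -0.01070966]), 'gripper_width': 0.08518743828567171} 0.0187
top [[457.3, 0.0, 317.1], [0.0, 457.3, 246.7], [0.0, 0.0, 1.0]] [[0.012, -0.998, 0.062, 0.451], [-1.0, -0.013, -0.01, -0.002], [0.011, -0.062, -0.998, 0.949], [0.0, 0.0, 0.0, 1.0]]
top green_fixture 0.63 (255, 192) [0.622 0.117 0.012]
top yellow_fixture 0.97 (386, 203) [ 0.603 -0.153  0.012]
top steel_flange 0.59 (155, 243) [0.513 0.32  0.012]
top rubber_pad 0.61 
[... 466 characters left out ...]
[0.0, 514.9, 241.4], [0.0, 0.0, 1.0]] [[-0.803, 0.403, -0.44, 0.959], [0.596, 0.54, -0.594, 0.591], [-0.001, -0.739, -0.674, 0.748], [0.0, 0.0, 0.0, 1.0]]
scene green_fixture 0.8 (313, 334) [0.63  0.127 0.006]
scene yellow_fixture 0.76 (239, 247) [ 0.62  -0.152  0.006]
scene steel_flange 0.88 (447, 371) [0.495 0.323 0.006]
scene rubber_pad 0.93 (405, 292) [0.429 0.153 0.009]
scene red_cap 0.77 (269, 187) [ 0.46  -0.285  0.012]
scene white_sleeve 0.86 (304, 201) [ 0.424 -0.189  0.015]
scene white_sleeve 0.76 (327, 180) [ 0.334 -0.221  0.015]
scene blue_cap 0.92 (358, 260) [0.448 0.033 0.012]
scene flask 0.95 (402, 405) [0.637 0.353 0.085]
scene tape_roll 0.87 (186, 191) [ 0.632 -0.373  0.024]
```

View pics/top0.png

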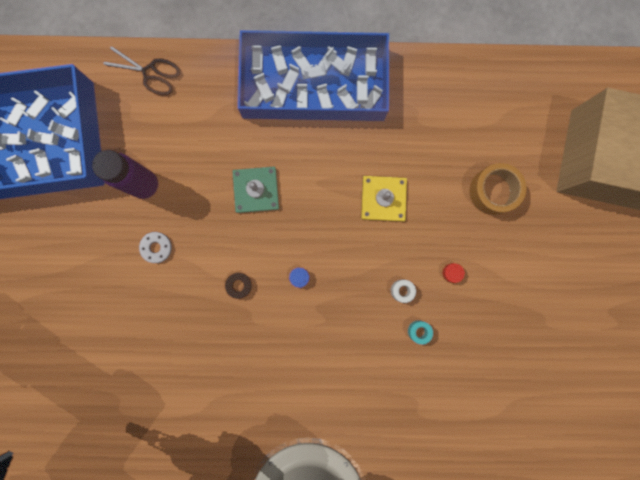

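View pics/scene0.png

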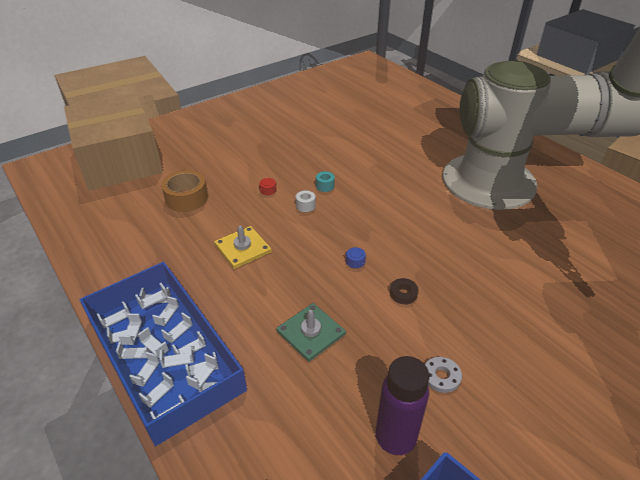

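The white sleeve is at top-view px (404,291). Its look-alike is the teal ring at (421,333). The blue cap (299,278) could be confused with the blue trays, and the tape roll (500,190) with a ring. I'll measure with masks and check the choice in a crop.

```bash
cat >> h.py <<'E'
from scipy.optimize import least_squares
DIM=dict(green_fixture=(.012,None),yellow_fixture=(.012,None),steel_flange=(.012,.032),rubber_pad=(.018,.027),red_cap=(.0245,.02),white_sleeve=(.03,.023),blue_cap=(.0245,.02),flask=(.17,.032),tape_roll=(.048,.05))
def cen(pts):
    m=cv2.moments(cv2.convexHull(np.float32(pts).reshape(-1,1,2)));return np.array([m['m10']/m['m00'],m['m01']/m['m00']])
def model(s,n,p,z0=0,fish=False):
    h,R=DIM[n];a=np.linspace(0,2*np.pi,48,endpoint=False)
    if R is None: a=np.pi/4+np.arange(4)*np.pi/2;R=.045*2**.5
    return [proj(s,[p[0]+R*np.cos(t),p[1]+R*np.sin(t),z],fish) for z in (z0,z0+h) for t in a]
def maskcen(mask,frame,n):
    mask=mask.astype(np.uint8)
    c=max(cv2.findContours(mask,cv2.RETR_EXTERNAL,cv2.CHAIN_APPROX_NONE)[0],key=cv2.contourArea)
    return cen(c),cv2.contourArea(cv2.convexHull(c))
def fit(s,n,c,p0,z0=0,fish=False):
    return least_squares(lambda p:cen(model(s,n,p,z0,fish))-c,p0).x
def find(s,cam,n,p0,z0=0,fish=False,gate=60):
    best=None
    for d in r.trace(cam,n):
        c,A=maskcen(d['pixels'],s['frame'],n);m=model(s,n,p0,z0,fish)
        if np.linalg.norm(c-cen(m))<gate:
            p=fit(s,n,c,p0,z0,fish);m=cv2.contourArea(cv2.convexHull(np.float32(model(s,n,p,z0,fish))))
            return p,d['conf'],c,A/m
E
python3 - <<'E'
from h import *
G=dict(green_fixture=(.62,.12),yellow_fixture=(.605,-.153),steel_flange=(.5,.32),rubber_pad=(.43,.154),red_cap=(.457,-.287),white_sleeve=(.43,-.189),blue_cap=(.448,.03),flask=(.635,.35),tape_roll=(.632,-.38))
for cam in ('top','scene'):
    s=snap(cam)
    for n,p in G.items():
        f=find(s,cam,n,p,gate=30)
        print(cam,n,f and (f[0].round(4),round(f[1],2),f[2].round(1),'A ratio',round(f[3],2)))
    if cam=='top': cv2.imwrite('pics/crop.png',cv2.resize(s['frame'][240:360,380:500,::-1],(480,480)))
E
```

```text
top green_fixture (array([0.6288, 0.1184]), 0.76, array([255.2, 188.9]), 'A ratio', 1.0)
top yellow_fixture (array([ 0.6136, -0.1493]), 0.79, array([384., 198.]), 'A ratio', 0.97)
top steel_flange (array([0.5048, 0.3211]), 0.94, array([155.4, 247.2]), 'A ratio', 0.9)
top rubber_pad (array([0.4306, 0.1486]), 0.87, array([238.3, 284.4]), 'A ratio', 0.93)
top red_cap (array([ 0.4603, -0.2912]), 0.88, array([453.4, 272.5]), 'A ratio', 0.89)
top white_sleeve (array([ 0.4226, -0.1868]), 0.68, array([402.9, 290.4]), 'A ratio', 0.81)
top blue_cap (array([0.4474, 0.0245]), 0.85, array([299. , 276.9]), 'A ratio', 0.87)
top flask (array([0.6362, 0.348 ]), 0.58, array([125.3, 173.4]), 'A ratio', 0.85)
top tape_roll (array([ 0.633 , -0.3793]), 0.75, array([498. , 188.4]), 'A ratio', 0.98)
scene green_fixture (array([0.6287, 0.1187]), 0.62, array([310.7, 331.5]), 'A ratio', 0.95)
scene yellow_fixture (array([ 0.6121, -0.1497]), 0.65, array([242.7, 246.1]), 'A ratio', 0.98)
scene steel_flange None
scene rubber_pad (array([0.4294, 0.1497]), 0.74, array([403.8, 290.7]), 'A ratio', 0.91)
scene red_cap (array([ 0.4597, -0.2901]), 0.68, array([267.7, 186.1]), 'A ratio', 0.88)
scene white_sleeve (array([ 0.4217, -0.1851]), 0.57, array([306. , 200.9]), 'A ratio', 0.82)
scene blue_cap (array([0.4467, 0.0265]), 0.76, array([356.1, 257.4]), 'A ratio', 0.92)
scene flask (array([0.6416, 0.3565]), 0.9, array([402.6, 404.9]), 'A ratio', 0.89)
scene tape_roll (array([ 0.6318, -0.3772]), 0.95, array([185. , 190.6]), 'A ratio', 0.96)
```

View pics/crop.png

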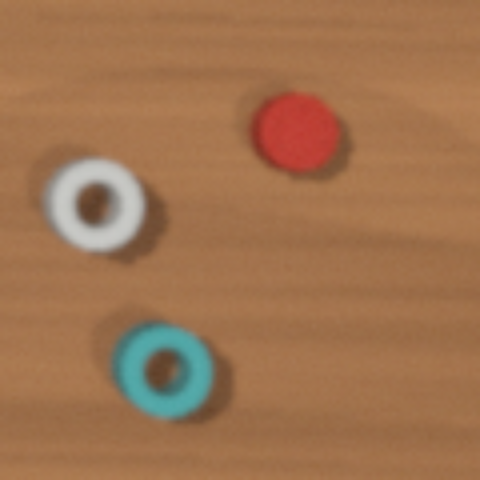

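White sleeve confirmed: the crop shows the white ring at (97,205), which is px (404,291). Teal is below it and red to its upper right. I'll turn the tool to the world axes (tool x = −X, y = +Y, z = −Z) and go above the flange.

Call:
{"op": "carry_out", "data": {
  "plan": [
    [[-353.5,-42.3,30,-21.36,1],[-353.5,-42.3,30,-21.36,1],[-353.5,-42.3,30,-21.36,1],[-353.5,-42.3,30,-21.36,1],[-353.5,-42.3,30,-21.36,1],[-353.5,-42.3,30,-21.36,1],[-353.5,-42.3,30,-21.36,1],[-353.5,-42.3,30,-21.36,1]]
  ],
  "newtons": 40
}}

```text
time_s: 2.8
tool_pos: [0.5081, 0.3181, 0.2003]
orientation: [-0.006, -3.141, 0.001]
contact_force: [-0.6, 0.5, 0.0]
gripper_width: 0.0857
```

```bash
python3 - <<'E'
from h import *
s=snap('wrist','w1'); q=r.sense();print(q['tool_pos'],q['orientation'],q['joint_positions'].round(2)); print(s['mtx'],s['T'].round(3))
print(find(s,'wrist','steel_flange',(.505,.321),fish=True,gate=80))
print([ (d['conf'],d['point']) for d in r.trace('wrist','steel_flange')])
print('tcp px',proj(s,q['tool_pos'],True))
E
```

```text
[0.50858422 0.31782757 0.20014727] [-6.64261349e-03 -3.14135216e+00  1.47892429e-03] [ 0.36  0.5   1.3  -0.    1.34 -1.2 ]
[[371.64829954   0.         320.67418017]
 [  0.         371.64829954 235.88728676]
 [  0.           0.           1.        ]] [[ 0.004  0.964  0.265  0.442]
 [ 1.    -0.004 -0.002  0.317]
 [-0.001  0.265 -0.964  0.343]
 [ 0.     0.     0.     1.   ]]
None
[]
tcp px [322.77306044 298.0285721 ]
```

View pics/w1.png

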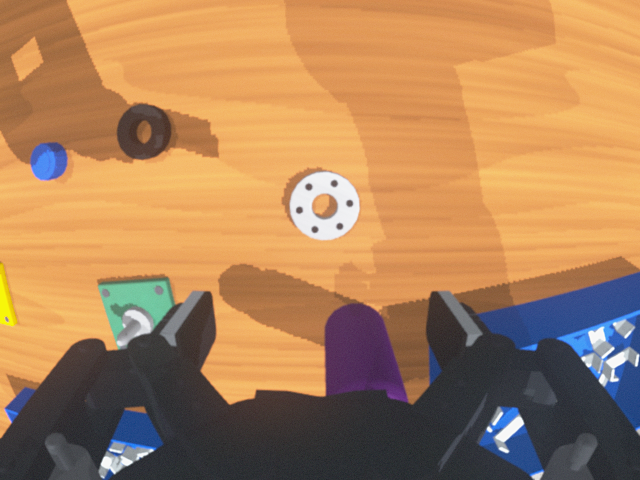

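Wrist picture: the flange is at about (324,205), clear of the flask below it at (360,340). I'll refine by colour in this view and check that the arm has settled.

```bash
cat >> h.py <<'E'
HSV=dict(steel_flange=((0,0,190),(180,40,255)),rubber_pad=((0,0,0),(180,255,60)),red_cap=((0,140,60),(6,255,255)),white_sleeve=((0,0,150),(180,50,255)),blue_cap=((105,120,50),(130,255,255)),green_fixture=((60,60,40),(90,255,200)),yellow_fixture=((22,150,90),(35,255,255)))
def cfind(s,n,p0,z0=0,fish=True,half=45):
    """colour blob nearest the expected place, fitted by its hull's centre"""
    c0=cen(model(s,n,p0,z0,fish)).round().astype(int);m=cv2.inRange(cv2.cvtColor(s['frame'],cv2.COLOR_RGB2HSV),*map(np.array,HSV[n]))
    w=np.zeros_like(m);cv2.rectangle(w,tuple(int(v) for v in c0-half),tuple(int(v) for v in c0+half),255,-1);m&=w
    m=cv2.morphologyEx(m,cv2.MORPH_OPEN,np.ones((3,3)))
    cs=cv2.findContours(m,cv2.RETR_EXTERNAL,cv2.CHAIN_APPROX_NONE)[0]
    if not cs: return None
    h=cv2.convexHull(max(cs,key=cv2.contourArea));c=cen(h);p=fit(s,n,c,p0,z0,fish)
    A=cv2.contourArea(h)/cv2.contourArea(cv2.convexHull(np.float32(model(s,n,p,z0,fish))))
    return p.round(4),c.round(1),'A',round(A,2)
E
python3 - <<'E'
from h import *
s=snap('wrist'); q=r.sense();print(q['tool_pos'],q['time_s'],q['joint_velocities'].round(3))
for n,p in dict(steel_flange=(.505,.321),rubber_pad=(.43,.149),blue_cap=(.447,.0255)).items():
    print(n,cfind(s,n,p)); 
    for d in r.trace('wrist',n): c,A=maskcen(d['pixels'],0,n);print('  net',d['conf'],c,fit(s,n,c,p,0,True))
t=snap('top')
for n,p in dict(steel_flange=(.505,.321),rubber_pad=(.43,.149),red_cap=(.46,-.29),white_sleeve=(.422,-.186),blue_cap=(.447,.0255),green_fixture=(.629,.118),yellow_fixture=(.613,-.15)).items(): print('top',n,cfind(t,n,p,fish=False,half=30))
E
```

```text
[0.50430321 0.32130657 0.20124806] 3.0 [ 0.024 -0.018  0.007 -0.    -0.001  0.   ]
steel_flange (array([0.5056, 0.32  ]), array([321.3, 208.6]), 'A', 0.95)
  net 0.62 [321.16104515 208.22045332] [0.50516906 0.31989264]
rubber_pad None
  net 0.84 [141.35927536 134.6076087 ] [0.42968655 0.1469939 ]
blue_cap (array([0.4483, 0.0225]), array([ 46.9, 163.6]), 'A', 0.8)
  net 0.58 [ 46.95816342 163.26838846] [0.44793735 0.02274435]
top steel_flange None
top rubber_pad None
top red_cap (array([ 0.4598, -0.2915]), array([453.5, 272.7]), 'A', 0.85)
top white_sleeve (array([ 0.422 , -0.1879]), array([403.4, 290.7]), 'A', 0.9)
top blue_cap (array([0.449 , 0.0256]), array([298.5, 276.2]), 'A', 0.62)
top green_fixture (array([0.6282, 0.1188]), array([255. , 189.2]), 'A', 0.81)
top yellow_fixture (array([ 0.613, -0.15 ]), array([383.4, 198. ]), 'A', 0.92)
```

Call:
{"op": "carry_out", "data": {
  "plan": [
    [[0,-1,50,0,1],[0,-1,100,0,1],[0,-1,140,0,1],[0,-1,170,0,1],[0,-1,190,0,1],[0,-1,199,0,1],[0,-1,204,0,1],[0,-1,204,0,1]]
  ]
}}

```text
time_s: 4.0
tool_pos: [0.5051, 0.3201, -0.0022]
orientation: [-0.001, 3.141, 0.0]
contact_force: [0.8, 0.8, -0.4]
gripper_width: 0.0853
```

Call:
{"op": "carry_out", "data": {
  "plan": [
    [[0,0,0,0,0.7],[0,0,0,0,0.6],[0,0,0,0,0.6],[0,0,0,0,0.5],[0,0,0,0,0.5],[0,0,0,0,0.5],[0,0,0,0,0.5],[0,0,0,0,0.5]]
  ]
}}

```text
time_s: 4.8
tool_pos: [0.5057, 0.3202, -0.001]
orientation: [0.0, 3.139, 0.002]
contact_force: [-1.4, -1.1, 7.3]
gripper_width: 0.0614
```

```bash
python3 - <<'E'
from h import *
s=snap('wrist','w2'); q=r.sense();print(q['tool_pos'],q['gripper_width'],q['contact_force'])
E
```

```text
[ 0.50572841  0.32017285 -0.00105484] 0.06088575441214488 [-0.78708837 -1.07933379  6.04337543]
```

View pics/w2.png

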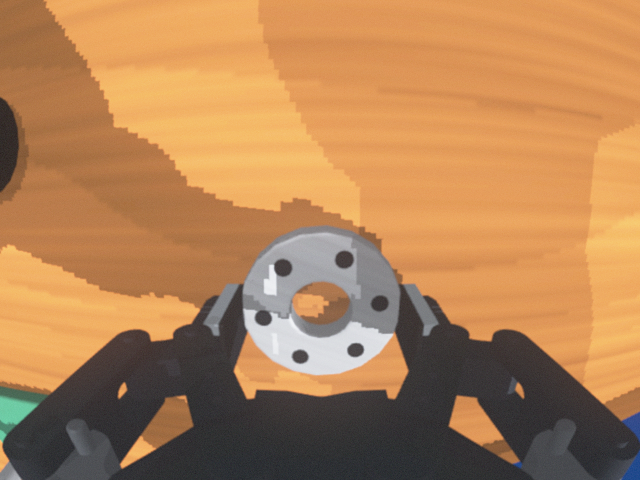

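The flange sits between the pads, with its centre at (322,300). The tips brush the table at about 6 N, so I'll lift and look.

Call:
{"op": "carry_out", "data": {
  "plan": [
    [[0,0,-4,0,0.5],[0,0,-10,0,0.5],[0,0,-25,0,0.5],[0,0,-50,0,0.5],[0,0,-80,0,0.5],[0,0,-110,0,0.5],[0,0,-120,0,0.5],[0,0,-120,0,0.5]]
  ]
}}

```text
time_s: 5.65
tool_pos: [0.5056, 0.32, 0.1188]
orientation: [-0.0, 3.139, 0.002]
contact_force: [-0.5, 0.2, -3.9]
gripper_width: 0.0611
```

```bash
cat >> h.py <<'E'
def held(s,n,tcp,zs):
    """position of the held part from the wrist picture for several heights of its underside"""
    for z in zs:
        f=cfind(s,n,(tcp[0],tcp[1]),z,True,95); print(n,'z',round(z,4),f, 'off tcp mm',f and ((f[0]-tcp[:2])*1000).round(1))
E
python3 - <<'E'
from h import *
s=snap('wrist','w3'); q=r.sense();t=q['tool_pos'];print(t,q['orientation'],q['gripper_width'],q['contact_force'])
held(s,'steel_flange',t,[t[2],t[2]+.003,t[2]+.006])
for n,p in dict(green_fixture=(.629,.118)).items():
    print(n,cfind(s,n,p))
    for d in r.trace('wrist',n): c,A=maskcen(d['pixels'],0,n);print('  net',d['conf'],c,fit(s,n,c,p,0,True))
E
```

```text
[0.50483796 0.31970865 0.1171079 ] [ 5.03677721e-06 -3.14154504e+00  2.84787006e-05] 0.06141860913414234 [-0.11497085 -0.31101177 -3.76586722]
steel_flange z 0.1171 (array([0.5266, 0.3155]), array([313. , 340.7]), 'A', 0.4) off tcp mm [21.8 -4.2]
steel_flange z 0.1201 (array([0.5248, 0.3156]), array([313. , 340.7]), 'A', 0.38) off tcp mm [20.  -4.1]
steel_flange z 0.1231 (array([0.523 , 0.3156]), array([313. , 340.7]), 'A', 0.37) off tcp mm [18.2 -4.1]
green_fixture (array([0.6227, 0.0861]), array([ 82.2, 346. ]), 'A', 0.05)
  net 0.91 [ 91.69859089 333.11676314] [0.60416793 0.10275798]
  net 0.19 [ 95.94692293 134.89875608] [0.42898863 0.1402668 ]
```

View pics/w3.png

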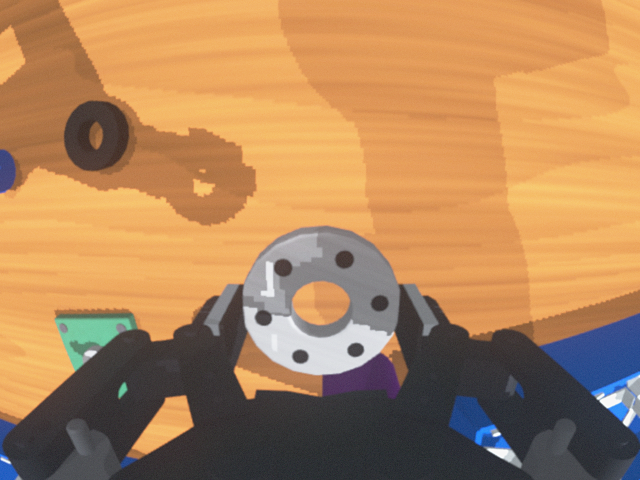

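```bash
python3 - <<'E'
from h import *
s=snap('wrist'); q=r.sense();t=q['tool_pos'];print(t)
p=fit(s,'steel_flange',np.array([321.5,300.5]),t[:2],t[2]+.001,True);m=np.array(model(s,'steel_flange',p,t[2]+.001,True))
print(p-t[:2],m.min(0),m.max(0), at(s,321,302,t[2]+.013,True)-t)
E
```

```text
[0.50432145 0.31947438 0.11569362]
[ 6.36617029e-05 -7.41242987e-04] [240.36945417 223.288199  ] [402.65053157 376.28449387] [-0.00368772 -0.00094728  0.013     ]
```

Call:
{"op": "carry_out", "data": {
  "plan": [
    [[-25,-40,0,0,0.5],[-50,-80,0,0,0.5],[-74,-120,0,0,0.5],[-99,-160,0,0,0.5],[-115,-190,0,0,0.5],[-124,-201,0,0,0.5],[-124,-201.5,0,0,0.5],[-124,-201.5,0,0,0.5]]
  ]
}}

```text
time_s: 6.6
tool_pos: [0.6283, 0.1193, 0.1163]
orientation: [0.001, -3.14, -0.001]
contact_force: [0.5, 0.4, -2.8]
gripper_width: 0.0613
```

```bash
python3 - <<'E'
from h import *
s=snap('wrist','w4'); q=r.sense();t=q['tool_pos'];print(t,q['gripper_width'],q['contact_force'])
c=snap('scene','s4')
print('pin proj scene',proj(c,[.629,.1185,.062]),proj(c,[.629,.1185,.022]),'wrist',proj(s,[.629,.1185,.062],True))
cv2.imwrite('pics/s4c.png',np.hstack([cv2.resize(c['frame'][230:390,230:390,::-1],(400,480),interpolation=cv2.INTER_CUBIC),cv2.resize(s['frame'][200:400,220:420,::-1],(400,480))]))
E
```

```text
[0.62819444 0.11967326 0.11665742] 0.0610411563590461 [ 0.12740586  0.8887959  -3.08574768]
pin proj scene [309.97614643 310.51425058] [310.27502126 325.12349855] wrist [321.32316256 257.71536808]
```

View pics/s4c.png

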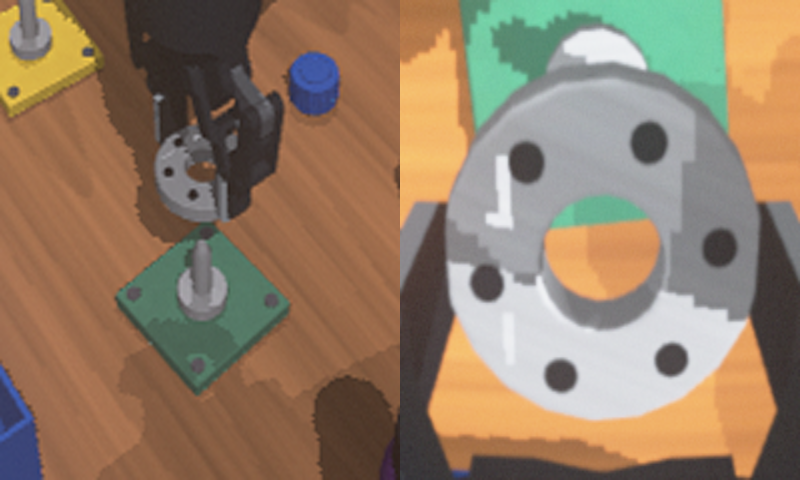

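The scene crop shows the flange held level. The pin top is at crop (203,243), which is px (311,311), against a predicted (310,310.5). I'll cross-check with the boss and plate edges in the wrist view.

```bash
python3 - <<'E'
from h import *
s=snap('wrist'); q=r.sense();t=q['tool_pos'];print(t)
print('plate far edge',proj(s,[.674,.1185,.012],True),'(seen 293.7)','boss near edge',proj(s,[.611,.1185,.022],True),'(seen ~212)')
print(at(s,320,293.7,.012,True), at(s,320,211.7,.022,True), at(s,319.5,205,.012,True))
E
```

```text
[0.62834982 0.11975578 0.11710206]
plate far edge [320.31580744 293.8734922 ] (seen 293.7) boss near edge [320.40369595 211.42567832] (seen ~212)
[0.67386135 0.11827022 0.012     ] [0.61118291 0.11823714 0.022     ] [0.60860587 0.11788161 0.012     ]
```

Edges agree within 0.5 mm. Lowering.

Call:
{"op": "carry_out", "data": {
  "plan": [
    [[0,-1,30,0,0.5],[0,-1,55,0,0.5],[0,-1,70,0,0.5],[0,-1,80,0,0.5],[0,-1,88,0,0.5],[0,-1,93,0,0.5],[0,-1,93,0,0.5],[0,-1,93,0,0.5]]
  ]
}}

```text
time_s: 7.55
tool_pos: [0.6294, 0.1173, 0.0249]
orientation: [0.0, 3.14, 0.0]
contact_force: [0.2, 0.9, -2.7]
gripper_width: 0.0615
```

Call:
{"op": "carry_out", "data": {
  "plan": [
    [[0,0,0.5,0,0.5],[0,0,1,0,0.5],[0,0,1.5,0,0.5],[0,0,2,0,0.5],[0,0,2.5,0,0.5],[0,0,2.5,0,0.5]]
  ]
}}

```text
time_s: 8.15
tool_pos: [0.629, 0.1173, 0.0217]
orientation: [-0.0, -3.141, -0.0]
contact_force: [-0.3, 0.8, -3.3]
gripper_width: 0.0612
```

Not in contact yet; continue.

Call:
{"op": "carry_out", "data": {
  "plan": [
    [[0,0,0.5,0,0.5],[0,0,1,0,0.5],[0,0,1.5,0,0.5],[0,0,1.5,0,0.5]]
  ]
}}

```text
time_s: 8.55
tool_pos: [0.6291, 0.1173, 0.021]
orientation: [-0.0, 3.141, -0.0]
contact_force: [-3.6, 0.4, 5.2]
gripper_width: 0.0609
```

Contact at TCP 21 mm matches the seat height. Release and rise.

Call:
{"op": "carry_out", "data": {
  "plan": [
    [[0,0,0,0,0.8],[0,0,0,0,1],[0,0,0,0,1],[0,0,0,0,1],[0,0,0,0,1],[0,0,-10,0,1],[0,0,-50,0,1],[0,0,-95,0,1]]
  ]
}}

```text
time_s: 9.35
tool_pos: [0.6284, 0.1172, 0.1161]
orientation: [-0.0, -3.139, 0.0]
contact_force: [0.6, -0.7, 1.8]
gripper_width: 0.0853
```

```bash
python3 - <<'E'
from h import *
q=r.sense();t=q['tool_pos'];print(t,q['gripper_width'])
s=snap('wrist','w5');t=snap('scene')
cv2.imwrite('pics/w5c.png',np.hstack([cv2.resize(t['frame'][270:370,260:360,::-1],(400,400),interpolation=cv2.INTER_CUBIC),cv2.resize(s['frame'][150:350,220:420,::-1],(400,400))]))
m=np.array(model(s,'steel_flange',(.629,.118),.022,True));print('expected flange box on seat',m.min(0),m.max(0))
m=np.array(model(t,'steel_flange',(.629,.118),.022));print('scene',m.min(0),m.max(0))
E
```

```text
[0.62835894 0.11724313 0.11605439] 0.08531957914341376
expected flange box on seat [273.13254412 190.38488498] [374.06802616 290.19360701]
scene [291.8612408  306.70773524] [328.1962292  339.61647218]
```

View pics/w5c.png

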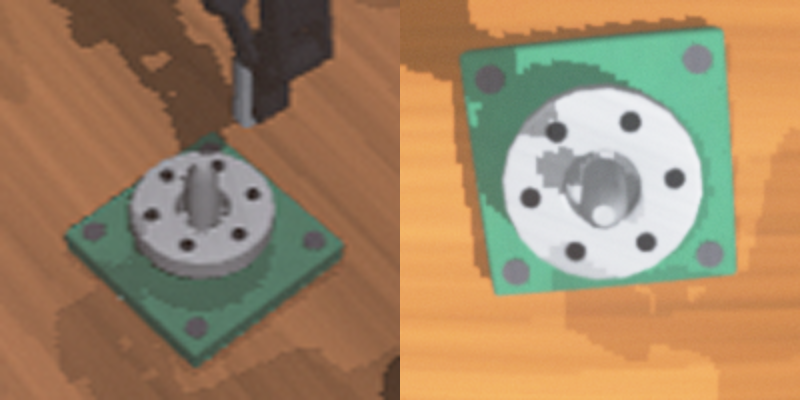

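The flange is seated flat over the pin (wrist crop centre (603,183), as expected). Next, the rubber pad.

Call:
{"op": "carry_out", "data": {
  "plan": [
    [[20,3,-40,0,1],[60,10,-40,0,1],[105,17,-40,0,1],[150,24,-40,0,1],[185,29,-40,0,1],[199,31,-40,0,1],[199,31,-40,0,1],[199,31,-40,0,1]]
  ]
}}

```text
time_s: 10.25
tool_pos: [0.4308, 0.1483, 0.1559]
orientation: [-0.0, 3.14, 0.0]
contact_force: [-0.5, -0.0, 0.2]
gripper_width: 0.0856
```

```bash
cat > m.py <<'E'
from h import *
import sys
n=sys.argv[1];p=tuple(map(float,sys.argv[2:4]));z=float(sys.argv[4]) if len(sys.argv)>4 else 0
s=snap('wrist','m_'+n);q=r.sense();t=q['tool_pos'];print(t,q['gripper_width'],q['contact_force'])
print('col',cfind(s,n,p,z))
for d in r.trace('wrist',n): c,A=maskcen(d['pixels'],0,n);f=fit(s,n,c,p,z,True);m=cv2.contourArea(cv2.convexHull(np.float32(model(s,n,f,z,True))));print('net',round(d['conf'],2),c.round(),f.round(4),'A',round(A/m,2),'minus tcp mm',((f-t[:2])*1000).round(1))
E
python3 m.py rubber_pad .43 .148
```

```text
[0.43098397 0.14813943 0.1556118 ] 0.08563077005015955 [-0.9625285   0.18920851 -0.15163261]
col None
net 0.95 [320. 218.] [0.4295 0.1469] A 0.95 minus tcp mm [-1.5 -1.3]
```

Call:
{"op": "carry_out", "data": {
  "plan": [
    [[1,-1,45,0,1],[1,-1,85,0,1],[1,-1,115,0,1],[1,-1,135,0,1],[1,-1,147,0,1],[1,-1,152,0,1],[1,-1,152.5,0,0.7],[1,-1,152.5,0,0.6]]
  ]
}}

```text
time_s: 11.15
tool_pos: [0.4297, 0.1473, 0.0035]
orientation: [-0.0, 3.14, 0.0]
contact_force: [-0.0, 0.4, 0.0]
gripper_width: 0.0591
```

Call:
{"op": "carry_out", "data": {
  "plan": [
    [[0,0,0,0,0.5],[0,0,0,0,0.4],[0,0,0,0,0.4],[0,0,0,0,0.4],[0,0,0,0,0.4],[0,0,0,0,0.4]]
  ]
}}

```text
time_s: 11.75
tool_pos: [0.4298, 0.1473, 0.0041]
orientation: [-0.001, 3.139, -0.0]
contact_force: [-2.6, -0.4, 6.6]
gripper_width: 0.0522
```

Call:
{"op": "carry_out", "data": {
  "plan": [
    [[0,0,-4,0,0.4],[0,0,-15,0,0.4],[0,0,-40,0,0.4],[0,0,-75,0,0.4],[0,0,-105,0,0.4],[0,0,-120,0,0.4],[0,0,-120,0,0.4],[0,0,-120,0,0.4]]
  ]
}}

```text
time_s: 12.55
tool_pos: [0.4288, 0.1473, 0.1228]
orientation: [0.0, 3.141, 0.0]
contact_force: [-0.6, 0.3, -1.1]
gripper_width: 0.0526
```

```bash
python3 m.py rubber_pad .429 .147 .12
```

```text
[0.42852859 0.14723428 0.12221884] 0.052108910372309164 [ 0.26348706 -0.0155717  -0.76267617]
col None
net 0.87 [321. 301.] [0.4277 0.1461] A 0.92 minus tcp mm [-0.8 -1.1]
```

Call:
{"op": "carry_out", "data": {
  "plan": [
    [[-20,-3,0,0,0.4],[-60,-8,0,0,0.4],[-105,-15,0,0,0.4],[-150,-21,0,0,0.4],[-185,-26,0,0,0.4],[-200,-28,0,0,0.4],[-200.5,-28,0,0,0.4],[-200.5,-28,0,0,0.4]]
  ]
}}

```text
time_s: 13.45
tool_pos: [0.6287, 0.1194, 0.1215]
orientation: [0.0, -3.139, -0.0]
contact_force: [-1.1, 0.2, -1.4]
gripper_width: 0.0524
```

```bash
python3 m.py rubber_pad .629 .118 .118
```

```text
[0.62851698 0.11954304 0.12203393] 0.05204939203011163 [-0.6831249  -0.11317463 -0.57936402]
col None
net 0.95 [321. 301.] [0.6278 0.1183] A 0.95 minus tcp mm [-0.7 -1.3]
```

Call:
{"op": "carry_out", "data": {
  "plan": [
    [[-1,0,30,0,0.4],[-1,0,55,0,0.4],[-1,0,68,0,0.4],[-1,0,76,0,0.4],[-1,0,81,0,0.4],[-1,0,82,0,0.4],[-1,0,82,0,0.4],[-1,0,82,0,0.4]]
  ]
}}

```text
time_s: 14.35
tool_pos: [0.6309, 0.1193, 0.0416]
orientation: [-0.0, 3.14, -0.0]
contact_force: [-0.1, -0.7, -0.8]
gripper_width: 0.0521
```

Call:
{"op": "carry_out", "data": {
  "plan": [
    [[0,0,0.5,0,0.4],[0,0,1,0,0.4],[0,0,1.5,0,0.4],[0,0,2,0,0.4],[0,0,2.5,0,0.4],[0,0,2.5,0,0.4]]
  ]
}}

```text
time_s: 14.95
tool_pos: [0.6305, 0.1193, 0.0383]
orientation: [0.0, 3.142, -0.0]
contact_force: [-0.2, -0.5, 0.5]
gripper_width: 0.0524
```

Call:
{"op": "carry_out", "data": {
  "plan": [
    [[0,0,0.5,0,0.4],[0,0,1,0,0.4],[0,0,1,0,0.4]]
  ]
}}

```text
time_s: 15.25
tool_pos: [0.6306, 0.1193, 0.0382]
orientation: [-0.0, 3.141, -0.0]
contact_force: [-3.6, 0.1, 6.3]
gripper_width: 0.0519
```

Call:
{"op": "carry_out", "data": {
  "plan": [
    [[0,0,0,0,0.8],[0,0,0,0,1],[0,0,0,0,1],[0,0,0,0,1],[0,0,0,0,1],[0,0,-10,0,1],[0,0,-50,0,1],[0,0,-95,0,1]]
  ]
}}

```text
time_s: 16.05
tool_pos: [0.6299, 0.1193, 0.1331]
orientation: [-0.0, -3.139, 0.0]
contact_force: [0.7, 0.1, 0.5]
gripper_width: 0.0857
```

```bash
python3 m.py rubber_pad .629 .118 .034
```

```text
[0.63331192 0.11944967 0.14262065] 0.08532024406715395 [ 2.15263138 -0.14487315  8.35314678]
col None
net 0.57 [320. 241.] [0.6304 0.1179] A 0.94 minus tcp mm [-2.9 -1.5]
```

Call:
{"op": "carry_out", "data": {
  "plan": [
    [[21,-49,-20,0,1],[42,-98,-20,0,1],[63,-146,-20,0,1],[84,-194,-20,0,1],[105,-243,-20,0,1],[126,-292,-20,0,1],[147,-340,-20,0,1],[160,-375,-20,0,1]]
  ]
}}

```text
time_s: 16.95
tool_pos: [0.4735, -0.2472, 0.1529]
orientation: [-0.0, 3.141, -0.001]
contact_force: [0.7, -0.9, 1.1]
gripper_width: 0.0854
```

Call:
{"op": "carry_out", "data": {
  "plan": [
    [[6,-20,0,0,1],[10,-34,0,0,1],[10,-35,0,0,1],[10,-35,0,0,1],[10,-35,0,0,1]]
  ]
}}

```text
time_s: 17.45
tool_pos: [0.4651, -0.2793, 0.1523]
orientation: [-0.002, 3.142, 0.0]
contact_force: [-0.1, 0.0, 0.5]
gripper_width: 0.0853
```

```bash
python3 m.py red_cap .46 -.291
```

```text
[ 0.46508266 -0.27934739  0.15235495] 0.08552802436515117 [-1.02885488  0.85284107  0.30387398]
col (array([ 0.461 , -0.2933]), array([303.9, 217.2]), 'A', 0.92)
net 0.88 [304. 216.] [ 0.4604 -0.2935] A 0.93 minus tcp mm [ -4.7 -14.1]
```

Call:
{"op": "carry_out", "data": {
  "plan": [
    [[4.5,-13,45,0,1],[4.5,-13,85,0,1],[4.5,-13,115,0,1],[4.5,-13,133,0,1],[4.5,-13,143,0,1],[4.5,-13,148,0,1],[4.5,-13,148,0,0.6],[4.5,-13,148,0,0.5]]
  ]
}}

```text
time_s: 18.35
tool_pos: [0.4606, -0.2938, 0.0052]
orientation: [-0.0, 3.14, -0.002]
contact_force: [-0.6, 0.6, 0.5]
gripper_width: 0.059
```

Call:
{"op": "carry_out", "data": {
  "plan": [
    [[0,0,0,0,0.4],[0,0,0,0,0.3],[0,0,0,0,0.3],[0,0,0,0,0.3],[0,0,0,0,0.3],[0,0,0,0,0.3],[0,0,0,0,0.3]]
  ]
}}

```text
time_s: 19.05
tool_pos: [0.4605, -0.2939, 0.0054]
orientation: [-0.0, 3.14, -0.002]
contact_force: [-1.4, 1.3, 4.4]
gripper_width: 0.0381
```

Call:
{"op": "carry_out", "data": {
  "plan": [
    [[0,0,-4,0,0.3],[0,0,-15,0,0.3],[0,0,-40,0,0.3],[0,0,-75,0,0.3],[0,0,-110,0,0.3],[0,0,-130,0,0.3],[0,0,-130,0,0.3],[0,0,-130,0,0.3]]
  ]
}}

```text
time_s: 19.85
tool_pos: [0.4599, -0.2933, 0.1343]
orientation: [-0.0, 3.142, -0.0]
contact_force: [-0.1, 0.3, -1.1]
gripper_width: 0.0386
```

```bash
python3 m.py red_cap .46 -.291 .131
```

```text
[ 0.45966658 -0.29312834  0.13352016] 0.03871614654237386 [-0.08094744  0.49211062 -1.22163156]
col (array([ 0.4599, -0.2925]), array([325.8, 308.7]), 'A', 0.74)
net 0.61 [321. 307.] [ 0.4589 -0.2945] A 0.91 minus tcp mm [-0.8 -1.4]
```

View pics/m_red_cap.png

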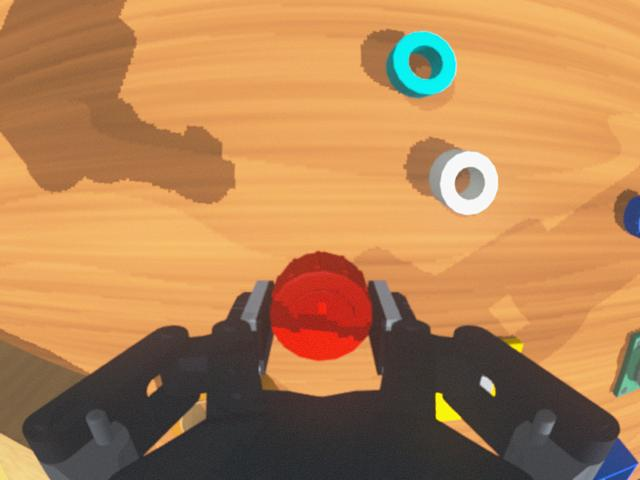

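The red cap is held centrally (321,307). Carry it to the green pin.

Call:
{"op": "carry_out", "data": {
  "plan": [
    [[-15,36,0,0,0.3],[-33,80,0,0,0.3],[-52,126,0,0,0.3],[-71,172,0,0,0.3],[-90,218,0,0,0.3],[-109,264,0,0,0.3],[-128,310,0,0,0.3],[-140,345,0,0,0.3]]
  ]
}}

```text
time_s: 20.75
tool_pos: [0.6002, 0.0543, 0.1329]
orientation: [0.002, -3.14, -0.001]
contact_force: [-0.3, 0.1, 0.2]
gripper_width: 0.0386
```

```bash
python3 m.py red_cap .6 .07 .128
```

```text
[0.60084875 0.0585531  0.13287602] 0.038596458000017514 [-1.30434922  4.66976623 -0.95035212]
col (array([0.6001, 0.0618]), array([342.2, 306.6]), 'A', 0.45)
net 0.6 [321. 307.] [0.6    0.0531] A 0.92 minus tcp mm [-0.9 -5.4]
```

Call:
{"op": "carry_out", "data": {
  "plan": [
    [[-14,30,0,0,0.3],[-26,54,0,0,0.3],[-29,61,0,0,0.3],[-29,61,0,0,0.3],[-29,61,0,0,0.3]]
  ]
}}

```text
time_s: 21.35
tool_pos: [0.6286, 0.1114, 0.1337]
orientation: [-0.001, -3.14, 0.001]
contact_force: [0.1, 0.3, -0.4]
gripper_width: 0.0388
```

```bash
python3 m.py red_cap .629 .118 .128
```

```text
[0.62871954 0.11121829 0.13399414] 0.038775420748673566 [ 0.44626815  0.39518427 -0.50084388]
col (array([0.6291, 0.1142]), array([330.5, 307.1]), 'A', 0.67)
net 0.65 [320. 306.] [0.6287 0.1101] A 0.94 minus tcp mm [ 0.  -1.1]
```

Call:
{"op": "carry_out", "data": {
  "plan": [
    [[-0.5,8,0,0,0.3],[-0.5,8,20,0,0.3],[-0.5,8,45,0,0.3],[-0.5,8,60,0,0.3],[-0.5,8,69,0,0.3],[-0.5,8,73,0,0.3],[-0.5,8,74,0,0.3],[-0.5,8,74,0,0.3]]
  ]
}}

```text
time_s: 22.25
tool_pos: [0.63, 0.1205, 0.061]
orientation: [0.0, 3.14, 0.0]
contact_force: [-0.7, 0.3, -0.3]
gripper_width: 0.0387
```

Call:
{"op": "carry_out", "data": {
  "plan": [
    [[0,0,0.5,0,0.3],[0,0,1,0,0.3],[0,0,1.5,0,0.3],[0,0,2,0,0.3],[0,0,2.5,0,0.3],[0,0,2.5,0,0.3]]
  ]
}}

```text
time_s: 22.85
tool_pos: [0.6295, 0.1205, 0.0577]
orientation: [-0.0, -3.141, 0.0]
contact_force: [0.0, -0.3, 0.1]
gripper_width: 0.0385
```

Call:
{"op": "carry_out", "data": {
  "plan": [
    [[0,0,0.5,0,0.3],[0,0,1,0,0.3],[0,0,1.5,0,0.3],[0,0,1.5,0,0.3]]
  ]
}}

```text
time_s: 23.25
tool_pos: [0.6298, 0.1205, 0.0575]
orientation: [-0.0, 3.141, -0.0]
contact_force: [-3.3, 0.2, 8.5]
gripper_width: 0.0387
```

Contact at bottom ≈ 52 mm, as expected. Release, rise, and head for the white sleeve.

Call:
{"op": "carry_out", "data": {
  "plan": [
    [[0,0,0,0,0.6],[0,0,0,0,0.8],[0,0,0,0,1],[0,0,0,0,1],[0,0,0,0,1],[0,0,-10,0,1],[0,0,-50,0,1],[0,0,-95,0,1]]
  ]
}}

```text
time_s: 24.05
tool_pos: [0.6289, 0.1204, 0.1521]
orientation: [-0.0, -3.139, 0.0]
contact_force: [0.1, 0.1, -0.0]
gripper_width: 0.0852
```

```bash
python3 m.py red_cap .629 .118 .052
```

```text
[0.63219692 0.12062912 0.16167088] 0.08556652214911543 [1.07132269 0.47595639 7.91898593]
col (array([0.6299, 0.1193]), array([320.7, 242.9]), 'A', 0.96)
net 0.8 [321. 243.] [0.6299 0.1193] A 0.96 minus tcp mm [-2.3 -1.3]
```

Call:
{"op": "carry_out", "data": {
  "plan": [
    [[24,-36,0,0,1],[50,-75,0,0,1],[76,-113,0,0,1],[102,-152,0,0,1],[128,-190,0,0,1],[154,-229,0,0,1],[180,-267,0,0,1],[195,-290,0,0,1]]
  ]
}}

```text
time_s: 24.95
tool_pos: [0.433, -0.1715, 0.1518]
orientation: [0.003, 3.141, -0.001]
contact_force: [0.6, -0.5, -0.2]
gripper_width: 0.0851
```

Call:
{"op": "carry_out", "data": {
  "plan": [
    [[12,-17,0,0,1],[12,-17,0,0,1],[12,-17,0,0,1],[12,-17,0,0,1]]
  ]
}}

```text
time_s: 25.35
tool_pos: [0.4231, -0.1858, 0.1514]
orientation: [-0.002, 3.141, -0.0]
contact_force: [0.3, 0.9, 0.2]
gripper_width: 0.0852
```

```bash
python3 m.py white_sleeve .422 -.187; python3 -c "
from h import *
s=snap('scene'); cv2.imwrite('pics/s6.png',cv2.resize(s['frame'][250:370,250:370,::-1],(480,480),interpolation=cv2.INTER_CUBIC))"
```

```text
[ 0.42304556 -0.18574545  0.15135632] 0.0855103955952966 [-0.01908245  0.2330033  -0.43430196]
col (array([ 0.4244, -0.1893]), array([317.6, 225.5]), 'A', 0.9)
net 0.96 [269. 115.] [ 0.3409 -0.224 ] A 0.94 minus tcp mm [-82.1 -38.2]
net 0.78 [317. 224.] [ 0.4231 -0.1895] A 0.94 minus tcp mm [ 0.  -3.8]
```

View pics/s6.png

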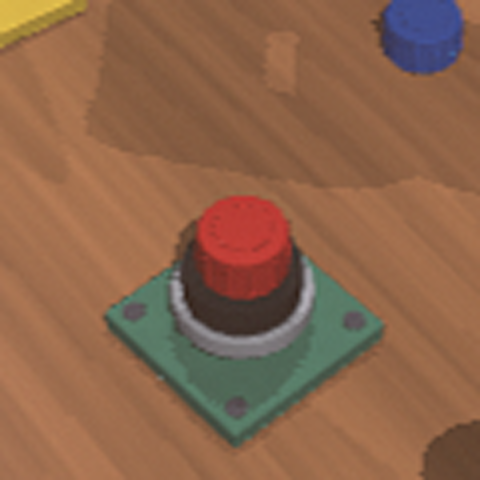

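The green stack is flat and concentric, with the red cap at crop (243,245). Now the white sleeve (px (317,224); teal is the other hit at (269,115)).

Call:
{"op": "carry_out", "data": {
  "plan": [
    [[0,-2.5,45,0,1],[0,-2.5,85,0,1],[0,-2.5,115,0,1],[0,-2.5,132,0,1],[0,-2.5,142,0,1],[0,-2.5,147,0,1],[0,-2.5,147,0,0.7],[0,-2.5,147,0,0.5]]
  ]
}}

```text
time_s: 26.3
tool_pos: [0.4231, -0.1892, 0.005]
orientation: [-0.0, 3.14, -0.001]
contact_force: [-0.2, -0.0, 0.2]
gripper_width: 0.0592
```

Call:
{"op": "carry_out", "data": {
  "plan": [
    [[0,0,0,0,0.4],[0,0,0,0,0.4],[0,0,0,0,0.35],[0,0,0,0,0.35],[0,0,0,0,0.35],[0,0,0,0,0.35],[0,0,0,0,0.35]]
  ]
}}

```text
time_s: 27.0
tool_pos: [0.4231, -0.1893, 0.0054]
orientation: [-0.0, 3.14, -0.002]
contact_force: [-1.0, 0.8, 7.1]
gripper_width: 0.0451
```

Call:
{"op": "carry_out", "data": {
  "plan": [
    [[0,0,-4,0,0.35],[0,0,-15,0,0.35],[0,0,-40,0,0.35],[0,0,-75,0,0.35],[0,0,-105,0,0.35],[0,0,-120,0,0.35],[0,0,-120,0,0.35],[0,0,-120,0,0.35]]
  ]
}}

```text
time_s: 27.8
tool_pos: [0.4224, -0.1889, 0.1242]
orientation: [0.0, 3.142, -0.0]
contact_force: [-0.3, -0.2, -1.0]
gripper_width: 0.0454
```

```bash
python3 m.py white_sleeve .423 -.188 .12
```

```text
[ 0.42217449 -0.18871382  0.12367482] 0.04491934056961615 [-0.53474222 -0.30430356 -1.32048095]
col (array([ 0.4234, -0.1885]), array([324.6, 314.3]), 'A', 0.58)
net 0.78 [268. 113.] [ 0.3485 -0.207 ] A 0.24 minus tcp mm [-73.6 -18.3]
net 0.71 [321. 310.] [ 0.4215 -0.19  ] A 0.93 minus tcp mm [-0.6 -1.3]
```

Call:
{"op": "carry_out", "data": {
  "plan": [
    [[-20,4,0,0,0.35],[-60,13,0,0,0.35],[-105,22,0,0,0.35],[-150,32,0,0,0.35],[-180,38,0,0,0.35],[-191,40,0,0,0.35],[-191,40,0,0,0.35],[-191,40,0,0,0.35]]
  ]
}}

```text
time_s: 28.7
tool_pos: [0.6128, -0.1489, 0.1232]
orientation: [-0.0, -3.14, -0.001]
contact_force: [-1.1, -0.1, -0.5]
gripper_width: 0.0453
```

```bash
python3 m.py white_sleeve .613 -.149 .1185; python3 - <<'E'
from h import *
s=snap('wrist'); P=(.613,-.1495)
for x,y,z in [(P[0]-.018,P[1],.022),(P[0],P[1]+.018,.022),(P[0]+.045,P[1],.012),(P[0]-.045,P[1],.012),(P[0],P[1],.062)]: print(proj(s,[x,y,z],True).round(1))
cv2.imwrite('pics/w7.png',cv2.resize(s['frame'][180:360,200:440,::-1],(800,600),interpolation=cv2.INTER_CUBIC))
E
```

```text
[ 0.61267824 -0.14917545  0.12363835] 0.045023937233778205 [ 0.04496913 -0.54756014  0.60819946]
col (array([ 0.6136, -0.1493]), array([322.7, 313.3]), 'A', 0.58)
net 0.75 [321. 310.] [ 0.6123 -0.15  ] A 0.94 minus tcp mm [-0.4 -0.9]
[322.  208.6]
[348.3 234.5]
[321.9 289.4]
[321.9 167.1]
[322.2 252.6]
```

View pics/w7.png

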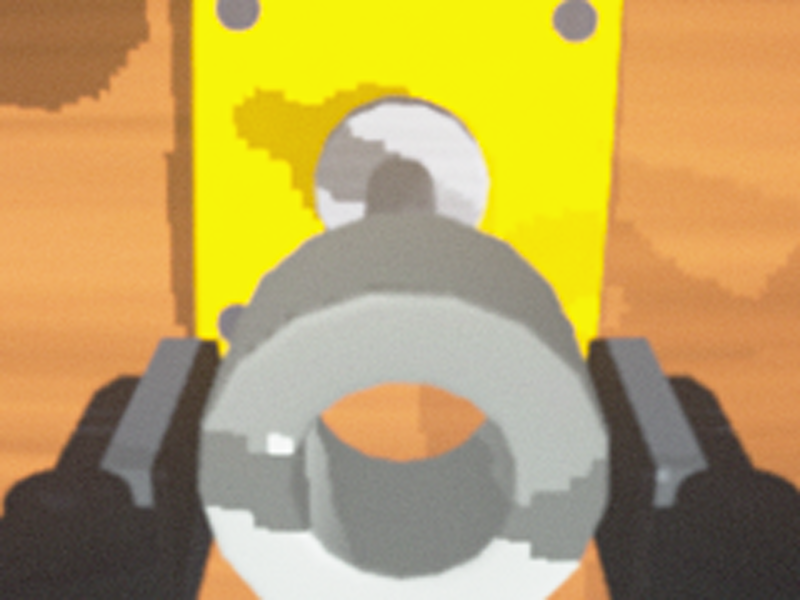

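Wrist crop: boss centre at column ≈402 with its near edge at row 97, so the pin is at about (0.6135,-0.1507). The sleeve needs about 1 mm of correction. Lowering.

Call:
{"op": "carry_out", "data": {
  "plan": [
    [[-1.2,-0.7,15,0,0.35],[-1.2,-0.7,40,0,0.35],[-1.2,-0.7,60,0,0.35],[-1.2,-0.7,75,0,0.35],[-1.2,-0.7,86,0,0.35],[-1.2,-0.7,92,0,0.35],[-1.2,-0.7,93,0,0.35],[-1.2,-0.7,93,0,0.35]]
  ]
}}

```text
time_s: 29.65
tool_pos: [0.6151, -0.1499, 0.0318]
orientation: [0.0, 3.141, -0.001]
contact_force: [-0.1, -0.5, -0.7]
gripper_width: 0.0447
```

Call:
{"op": "carry_out", "data": {
  "plan": [
    [[0,0,0.5,0,0.35],[0,0,1,0,0.35],[0,0,1.5,0,0.35],[0,0,2,0,0.35],[0,0,2.5,0,0.35],[0,0,2.5,0,0.35]]
  ]
}}

```text
time_s: 30.25
tool_pos: [0.6147, -0.1497, 0.0287]
orientation: [0.0, -3.141, -0.0]
contact_force: [-0.1, -1.2, -1.2]
gripper_width: 0.0453
```

Call:
{"op": "carry_out", "data": {
  "plan": [
    [[0,0,0.5,0,0.35],[0,0,1,0,0.35],[0,0,1.5,0,0.35],[0,0,2,0,0.35],[0,0,2,0,0.35]]
  ]
}}

```text
time_s: 30.75
tool_pos: [0.6148, -0.1497, 0.0275]
orientation: [-0.0, 3.142, -0.0]
contact_force: [-2.7, 0.8, 5.4]
gripper_width: 0.0452
```

Call:
{"op": "carry_out", "data": {
  "plan": [
    [[0,0,0,0,0.7],[0,0,0,0,1],[0,0,0,0,1],[0,0,0,0,1],[0,0,0,0,1],[0,0,-15,0,1],[0,0,-60,0,1],[0,0,-110,0,1]]
  ]
}}

```text
time_s: 31.55
tool_pos: [0.6142, -0.1494, 0.1382]
orientation: [-0.0, -3.14, -0.001]
contact_force: [0.1, 0.3, 0.1]
gripper_width: 0.0851
```

```bash
python3 m.py white_sleeve .6135 -.15 .022
```

```text
[ 0.61764433 -0.15082903  0.14863398] 0.08518937571015528 [ 1.44097948e+00 -8.46741875e-03  8.90755400e+00]
col (array([ 0.6153, -0.1507]), array([320.3, 238.1]), 'A', 0.92)
net 0.6 [320. 237.] [ 0.6148 -0.1509] A 0.92 minus tcp mm [-2.8 -0.1]
```

Call:
{"op": "carry_out", "data": {
  "plan": [
    [[25,26,-15,0,1],[57,59,-15,0,1],[90,94,-15,0,1],[122,127,-15,0,1],[152,158,-15,0,1],[167,174,-15,0,1],[167,174,-15,0,1],[167,174,-15,0,1]]
  ]
}}

```text
time_s: 32.45
tool_pos: [0.4483, 0.0241, 0.1526]
orientation: [-0.001, 3.14, -0.001]
contact_force: [0.8, 0.3, -0.1]
gripper_width: 0.0852
```

```bash
python3 m.py blue_cap .448 .025
```

```text
[0.44851081 0.0237915  0.15231445] 0.08527717182211315 [ 0.92032737 -0.0115198   0.12086955]
col (array([0.448 , 0.0227]), array([320.3, 221.7]), 'A', 0.87)
net 0.83 [321. 221.] [0.4475 0.0228] A 0.95 minus tcp mm [-1. -1.]
```

Well centred already. Shift 0.7 mm in x and go down.

Call:
{"op": "carry_out", "data": {
  "plan": [
    [[0.7,0,45,0,1],[0.7,0,85,0,1],[0.7,0,115,0,1],[0.7,0,133,0,1],[0.7,0,143,0,1],[0.7,0,148,0,1],[0.7,0,148,0,0.6],[0.7,0,148,0,0.5]]
  ]
}}

```text
time_s: 33.35
tool_pos: [0.4477, 0.0241, 0.0045]
orientation: [0.0, 3.14, -0.0]
contact_force: [0.7, 0.7, 0.4]
gripper_width: 0.0592
```

Call:
{"op": "carry_out", "data": {
  "plan": [
    [[0,0,0,0,0.4],[0,0,0,0,0.3],[0,0,0,0,0.3],[0,0,0,0,0.3],[0,0,0,0,0.3],[0,0,0,0,0.3],[0,0,0,0,0.3]]
  ]
}}

```text
time_s: 34.05
tool_pos: [0.4476, 0.0242, 0.0048]
orientation: [-0.0, 3.14, -0.001]
contact_force: [-1.2, -0.5, 5.9]
gripper_width: 0.0388
```

Call:
{"op": "carry_out", "data": {
  "plan": [
    [[0,0,-4,0,0.3],[0,0,-15,0,0.3],[0,0,-40,0,0.3],[0,0,-75,0,0.3],[0,0,-110,0,0.3],[0,0,-130,0,0.3],[0,0,-130,0,0.3],[0,0,-130,0,0.3]]
  ]
}}

```text
time_s: 34.85
tool_pos: [0.4469, 0.0243, 0.1339]
orientation: [-0.0, 3.141, -0.0]
contact_force: [-1.0, -0.4, -0.5]
gripper_width: 0.0387
```

Call:
{"op": "carry_out", "data": {
  "plan": [
    [[-25,-26,0,0,0.3],[-57,-59,0,0,0.3],[-90,-94,0,0,0.3],[-122,-127,0,0,0.3],[-152,-158,0,0,0.3],[-167,-173,0,0,0.3],[-167,-173,0,0,0.3],[-167,-173,0,0,0.3]]
  ]
}}

```text
time_s: 35.65
tool_pos: [0.6133, -0.1483, 0.1321]
orientation: [-0.0, -3.139, -0.002]
contact_force: [-0.9, 0.5, -0.1]
gripper_width: 0.0386
```

```bash
python3 m.py blue_cap .614 -.15 .129
```

```text
[ 0.61322408 -0.14787833  0.13266176] 0.03882777765965441 [-0.42306274  0.10554276 -0.40373649]
col (array([ 0.6154, -0.1499]), array([319.5, 313.6]), 'A', 0.7)
net 0.92 [320. 306.] [ 0.6121 -0.1496] A 0.91 minus tcp mm [-1.1 -1.7]
net 0.5 [319. 223.] [ 0.5777 -0.15  ] A 1.28 minus tcp mm [-35.5  -2.2]
```

Call:
{"op": "carry_out", "data": {
  "plan": [
    [[-1.7,-1,0,0,0.3],[-1.7,-1,20,0,0.3],[-1.7,-1,45,0,0.3],[-1.7,-1,60,0,0.3],[-1.7,-1,68,0,0.3],[-1.7,-1,72,0,0.3],[-1.7,-1,73,0,0.3],[-1.7,-1,73,0,0.3]]
  ]
}}

```text
time_s: 36.55
tool_pos: [0.6161, -0.1498, 0.0615]
orientation: [-0.0, 3.141, -0.001]
contact_force: [0.6, -0.8, -0.5]
gripper_width: 0.0386
```

Call:
{"op": "carry_out", "data": {
  "plan": [
    [[0,0,0.5,0,0.3],[0,0,1,0,0.3],[0,0,1.5,0,0.3],[0,0,2,0,0.3],[0,0,2.5,0,0.3],[0,0,2.5,0,0.3]]
  ]
}}

```text
time_s: 37.15
tool_pos: [0.6157, -0.1497, 0.0582]
orientation: [0.0, -3.141, -0.0]
contact_force: [0.3, 0.5, -0.3]
gripper_width: 0.0386
```

Call:
{"op": "carry_out", "data": {
  "plan": [
    [[0,0,0.5,0,0.3],[0,0,1,0,0.3],[0,0,1.5,0,0.3],[0,0,2,0,0.3],[0,0,2,0,0.3]]
  ]
}}

```text
time_s: 37.65
tool_pos: [0.6159, -0.1497, 0.0568]
orientation: [-0.0, 3.141, -0.0]
contact_force: [-1.3, 1.4, 5.2]
gripper_width: 0.0388
```

Contact at bottom = 52 mm. Release, rise and back off.

Call:
{"op": "carry_out", "data": {
  "plan": [
    [[0,0,0,0,0.6],[0,0,0,0,0.8],[0,0,0,0,1],[0,0,0,0,1],[0,0,0,0,1],[0,0,-15,0,1],[0,0,-60,0,1],[0,0,-110,0,1]]
  ]
}}

```text
time_s: 38.45
tool_pos: [0.6152, -0.1495, 0.1677]
orientation: [-0.0, -3.14, -0.001]
contact_force: [0.4, -1.0, 0.8]
gripper_width: 0.0853
```

Call:
{"op": "carry_out", "data": {
  "plan": [
    [[40,20,-20,0,1],[80,40,-20,0,1],[120,60,-20,0,1],[150,75,-20,0,1],[150,75,-20,0,1],[150,75,-20,0,1]]
  ]
}}

```text
time_s: 39.05
tool_pos: [0.4661, -0.0748, 0.1877]
orientation: [-0.0, 3.139, -0.002]
contact_force: [0.1, 0.7, -0.5]
gripper_width: 0.0853
```

```bash
python3 - <<'E'
from h import *
s=snap('scene','s9')
P=dict(steel_flange=(.629,.118,.022),rubber_pad=(.629,.118,.034),red_cap=(.629,.118,.052),white_sleeve=(.6135,-.15,.022),blue_cap=(.6135,-.15,.052),flask=(.64,.352,0),tape_roll=(.632,-.378,0))
for cam in('scene','top'):
    s=snap(cam)
    for n,p in P.items(): f=find(s,cam,n,p[:2],p[2],gate=30);print(cam,n,f and (f[0].round(4),f[2].round(1),round(f[3],2)))
    if cam=='scene': sc=s['frame']
cv2.imwrite('pics/end.png',np.hstack([cv2.resize(sc[270:370,260:360,::-1],(400,400),interpolation=cv2.INTER_CUBIC),cv2.resize(sc[190:290,195:295,::-1],(400,400),interpolation=cv2.INTER_CUBIC)]))
print(r.sense()['time_s'])
E
```

```text
scene steel_flange (array([0.6346, 0.1271]), array([310.5, 328. ]), 0.58)
scene rubber_pad (array([0.6332, 0.1259]), array([310.7, 321.6]), 0.71)
scene red_cap (array([0.6305, 0.1223]), array([310.6, 311.5]), 0.87)
scene white_sleeve (array([ 0.6201, -0.1358]), array([241.2, 239.8]), 0.41)
scene blue_cap (array([ 0.6152, -0.1472]), array([239. , 225.9]), 0.88)
scene flask (array([0.6418, 0.3566]), array([402.5, 405.1]), 0.88)
scene tape_roll (array([ 0.6322, -0.3778]), array([184.8, 190.6]), 0.94)
top steel_flange (array([0.6215, 0.1118]), array([257.1, 190.4]), 0.61)
top rubber_pad (array([0.6265, 0.1119]), array([256.2, 186.6]), 0.58)
top red_cap (array([0.6295, 0.1203]), array([250.6, 182.8]), 0.79)
top white_sleeve None
top blue_cap (array([ 0.6157, -0.1492]), array([388.6, 191.8]), 0.9)
top flask (array([0.6353, 0.3489]), array([124.9, 173.9]), 0.88)
top tape_roll (array([ 0.6323, -0.3788]), array([497.8, 188.7]), 1.0)
39.9
```

View pics/end.png

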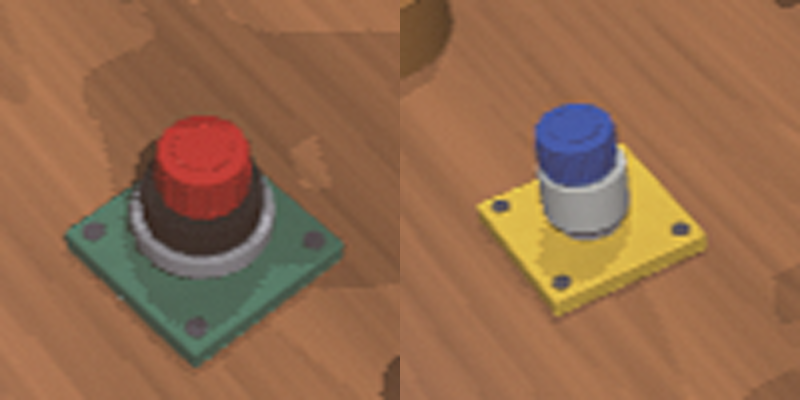

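The end picture shows both stacks upright, level and in the right order. The cap's slight left shift on the sleeve matches the pin's own perspective lean in the first scene picture. The flask and tape roll are unmoved. Handing in.

```bash
python3 -c "
from station import r
r.job_done(); print(r.sense()['time_s'])"
```

```text
the job is handed in; nothing more can be done
the job is handed in; nothing more can be done
```

Both sets are built and handed in at about 40 s of robot time. The green fixture holds the steel flange, rubber pad and red cap; the yellow fixture holds the white sleeve and blue cap.

- **Seating:** each part was lowered until it touched, at 5 to 9 N. The undersides worked out at 22, about 34, 52, 22 and 52 mm, against the expected 22, 34, 52, 22 and 52 mm. Each part was then released and the arm backed clear.
- **Final pictures:** both stacks look upright, level and in order. The two caps measure within about 4 mm of their pins in the final pictures.
- **Bystanders:** the flask and tape roll are within 1 mm of where they started, and the teal look-alike was never gripped.
- **Checks that disagreed or failed:** the end-picture network positions for the half-hidden lower parts (flange, pad, sleeve) were off by up to 15 mm, and the top view missed the sleeve. I relied instead on contact heights, plus wrist views taken just after each placing (a viewed picture for the flange, measurements for the other two).
- **Unexplained offset:** the blue cap looks about 2 px left of the sleeve. I put that down to camera lean and did not check it with a further close view.

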